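# Set the pipe rest against its marked stop

### The arm

A 7-joint arm with a two-finger parallel gripper is mounted at the origin on the work surface. World frame = base frame: x ahead of the robot, y to its left, z up, the work surface at z = 0. Lengths are in mm, angles in rad, forces in N, time in s.
With the tool pointing down it reaches from about 400 to 875 mm from the base axis. Payload 4.4 kg.
Tool frame: the origin (TCP) lies at the very end of the fingers, on their centre line; the grasp point (between the pads) lies 19 mm behind it; z points along the fingers, y is the direction in which the jaws open and shut (so a half turn about z gives the same grasp; the last joint's range is limited). The gripper opens to 85 mm and grips with 20 to 120 N. Pads are 22 mm wide; open, the fingers measure 114 mm over their backs; the gripper's body (76 mm by 85 mm) begins 54 mm behind the grasp point. The pads swing forward as they close: fully open they stand 13 mm farther back than shut.
Start: joints at [1.106, 0.628, 0.038, 1.517, -0.027, 0.996, -0.02], TCP at [252.431, -598.996, 231.313] pointing down, gripper open.
Joint ranges: [-3.06, 3.06], [-0.37, 2.12], [-1.25, 1.32], [0.18, 2.47], [-1.1, 4.24], [0.23, 1.98], [-2.94, 2.94]. Speed limits (rad/s): [2.57, 2.57, 3.14, 3.14, 3.14, 3.14, 3.14].

### API

Orientations are given as [roll, pitch, yaw] about the fixed x, y, z axes, in that order (R = Rz(yaw) Ry(pitch) Rx(roll)).
In Python, from cell import ctrl, eyes gives the robot as it stands.
- The arm moves only by the tool move_arm, never from a script. Its argument "increments" is a list of rows, each a list of 6 numbers: the shift along the tool's x, y, z in cm, then the turn, a rotation vector about the tool's x, y, z in degrees. In form: [[x, y, z, wx, wy, wz], ...]. A call has 1 to 20 rows; each row is the pose to reach, as a shift and turn from the pose commanded when the call began, along the tool's axes at that moment; what a row does not reach only later rows make up. A row lasts 1/10 s, in which the tool goes at most 50 mm and 8.59 degrees, less where a joint would pass 70% of its speed; a pose out of reach is approached as far as the arm can. A call with a gripper value outside its range is refused whole. "grip" is the opening, from -1 (shut) to 1 (fully open), set as the call begins (left out, the last holds). The fingers move at their own pace and stop on an object; the grip force is fixed at half the most. Time passes only in rows, so rows that repeat a pose let the fingers close. It gives the time, the measured TCP pose, the force and the opening at its end, in the units of the state.
- ctrl.read_state(): the state, without advancing time (a new reading comes with each control period).
- eyes.get_image(name): name is "scene" or "side" or "wrist"; returns the picture (420x560x3 uint8, red, green, blue); there is no depth.
- eyes.calibration(name): a dict with "fx", "fy", "cx", "cy" (pixels), "dist" ([k1, k2, p1, p2, k3] as OpenCV has them; the pictures are not rectified), "pose" (4x4, takes a point from camera to world coordinates); the wrist camera has in their place "tool_from_camera" (4x4, takes a point from camera to tool coordinates, whose origin is the TCP and whose axes are the flange's). Camera axes: x right, y up, looking along -z (the intrinsics and any distortion apply to the point x, -y, -z); pixel columns grow to the right and rows downward; lengths in mm; the calibration is good to about 2 mm. A picture is of the moment at which its call begins: read the wrist's pose just before it. calibration takes no time and is no camera call.
- ctrl.finish_job(): hands the job in, once; it reports no verdict.
The state is a dict: "clock": time; "qpos": joint angles; "qd": joint speeds; "tau": joint torques, N m; "eef_pos": TCP position; "tool_rot": TCP orientation; "force": force on the tool from outside, world axes, zero at the start; "torque": the same for the moment, N m; "width": finger opening in mm.
Only numpy, scipy, OpenCV 4.12 (cv2) and the standard library are available. Lean on these libraries where they do the work, as an engineer would, in place of code of your own. Each camera call takes 0.05 s, during which the arm holds its last target. There are 200 camera calls.

### The job

Set the pipe rest for the next piece: press down the rubber brake pad in the middle of the sliding carriage to free its brake, and with the pad held down push the carriage along its rail until it butts against the marked stop, the one with the round disc standing on top; then let go so that the brake holds it there. This is fingertip work, nothing is to be picked up: do not force the carriage while its brake is on, do not touch the roller yoke on it, and leave the other things on the bench where they are.

Things in the scene. Friction and masses are not known exactly. Their poses are not given: they have to be found in the camera images.
- rail: Straight aluminium rail fixed to the bench, 60 mm wide, 600 mm long, 36 mm high. Origin: centre of its underside, on the bench. The rail runs along its own y axis (within about 17 degrees of the robot's y); its x points away from the robot.
- carriage (a joint): Position of the carriage along the rail in m, growing to the rail's +y; 0 is the middle of the rail. The carriage is a grey deck 145 mm across the rail and 120 mm long along it, top 62 mm above the bench, with a rubber pad let into it. With the brake on it resists a push of about 5 N, as a friction hold; with the pad pressed it runs freely, with about 0.5 N.
- brake_pad (a joint): How far the brake pad is pressed down, in m: about 0 at rest (brake on), 0.008 fully down. The pad needs 10 N to start moving and 14 N at full travel; the brake is free once the pad is 2 mm down. The pad springs back up when released, and the brake holds again.
- pad_top (a point): Centre of the top of the black rubber brake pad, which moves with the carriage and with the press. The pad is 57 mm across the rail by 67 mm along it; at rest its top is 63.5 mm above the bench, 1.5 mm proud of the deck that surrounds it on all four sides. It lies on the robot's side of the rail's centre line by 20 mm.
- carriage_mid (a point): Point on the top of the deck, 62 mm above the bench, above the rail's centre line and midway along the carriage: 60 mm from either end face. The carriage butts against a stop when this point is 72 mm along the rail from the stop's origin.
- yoke: V-shaped pipe rest with two dark rollers, fixed on the far side of the carriage deck, not to be touched. Its origin is that of the carriage (rail's centre line, mid carriage, 36 mm above the bench); the yoke itself stands 30 to 80 mm from there along the rail's +x and reaches 105 mm above the bench.
- stop_marked: The marked stop: a steel block astride the rail, 84 mm across the rail, 24 mm thick along it, 60 mm high, with an upright pin on its top that carries a level round disc 44 mm across and 7 mm thick, whose top is 97 mm above the bench. It does not move. Origin: on the bench, on the rail's centre line, mid thickness. It may be at either end of the rail.
- stop_plain: The other stop at the opposite end of the rail: the same block without pin or disc. It does not move. Origin as for the marked stop.
- frit_jar: Bystander, loose: amber glass jar with a steel lid, 56 mm across, 70 mm tall. Origin: on its underside. Leave it where it is.
- dropper: Bystander, loose: small white plastic dropper bottle, 34 mm across, 75 mm tall. Origin: on its underside. Leave it where it is.
- vase: Bystander, loose: small round green glass vase, 80 mm across, 74 mm tall, standing on a pale kiln board 110 mm square and 18 mm thick (fixed). Origin: on its underside. Leave it where it is.
- wood_cup: Bystander, loose: wooden blocking cup, 70 mm across, 65 mm tall. Origin: on its underside. Leave it where it is.
- paddle: Bystander, loose: black flat paddle with a round wooden handle, 245 mm long, lying on the bench. Origin: on its underside. Leave it where it is.
- wrench: Bystander, loose: steel wrench lying on the bench. Origin: on its underside. Leave it where it is.
- jacks: Bystander, loose: steel glassblower's jacks (large tweezers), 230 mm long, lying on the bench. Origin: on its underside. Leave it where it is.
Not all that is in view belongs to the job. What is shaped like the stop_marked but blue, purple or red is not meant.

How it is judged:
By the outcome, as a careful person would: the job done as asked, in the order asked, and still so for the second after the job is handed in, with the robot touching nothing.
It also fails if it takes over 40 s, if anything falls off the work surface, if the arm or the gripper's body presses on something with over 40 N, if the wrist force passes 120 N, or if a joint passes its speed limit or range.

## Working session

There is one attempt and no reset: what is moved stays moved. The work goes in short steps, Python scripts to look and compute and a tool call to move; the robot and the scene stay as the last step left them, time stands still between calls to the robot, and variables do not carry over. Pictures are saved under pics/ and viewed, about 8 in all and at most 12, crops included, and the job is handed in when it is done.

Besides the shell and the picture viewer there is one more tool, called after "Emit:" as name(argument=value, ...) on one line, values as JSON. move_arm: Moves the arm, as the interface text tells. Its arguments: {"type":"object","properties":{"increments":{"type":"array","items":{"type":"array","items":{"type":"number"}}},"grip":{"type":"number"}},"required":["increments"]}

```bash
mkdir -p pics; ls; cat > h.py <<'E'
import numpy as np, cv2
from cell import ctrl, eyes
def shot(n,f):
    im=eyes.get_image(n); cv2.imwrite('pics/'+f,cv2.cvtColor(im,cv2.COLOR_RGB2BGR)); return im
def K(c): return np.array([[c['fx'],0,c['cx']],[0,c['fy'],c['cy']],[0,0,1.]]),np.array(c['dist'],float)
def pose(n,tcp=None):
    c=eyes.calibration(n)
    return np.array(c['pose'] if n!='wrist' else tcp@np.array(c['tool_from_camera'])),c
def unproj(n,uv,z,tcp=None):
    P,c=pose(n,tcp);k,d=K(c)
    q=cv2.undistortPoints(np.array(uv,float).reshape(-1,1,2),k,d).reshape(-1,2)
    r=np.c_[q[:,0],-q[:,1],-np.ones(len(q))]@P[:3,:3].T
    s=(np.broadcast_to(z,len(q))-P[2,3])/r[:,2]
    return P[:3,3]+r*s[:,None]
def proj(n,X,tcp=None):
    P,c=pose(n,tcp);k,d=K(c)
    p=(np.array(X,float).reshape(-1,3)-P[:3,3])@P[:3,:3]*[1,-1,-1]
    return cv2.projectPoints(p,np.zeros(3),np.zeros(3),k,d)[0].reshape(-1,2)
E
python3 - <<'E'
from h import *
np.set_printoptions(precision=3,suppress=True)
a=shot('scene','s1.png');b=shot('side','d1.png')
s=ctrl.read_state();print(s)
for n in('scene','side','wrist'):print(n,eyes.calibration(n))
E
```

```text
pics
{'clock': 0.1, 'qpos': array([ 1.106,  0.629,  0.038,  1.518, -0.027,  0.996, -0.02 ]), 'qd': array([-0.   , -0.002,  0.   , -0.003,  0.   , -0.001,  0.001]), 'tau': array([  0.003, -56.453,   1.23 , -19.398,   0.011,   0.005,  -0.   ]), 'eef_pos': array([ 252.215, -598.478,  230.484]), 'tool_rot': array([-3.14 ,  0.   ,  0.399]), 'force': array([ 0.243, -0.235, -1.008]), 'torque': array([ 0.   , -0.053, -0.02 ]), 'width': 85.41050966704238}
scene {'fx': 421.3196090823552, 'fy': 421.3196090823552, 'cx': 273.7691245179632, 'cy': 206.71033458014128, 'dist': array([-0.117,  0.   ,  0.   ,  0.   ,  0.   ]), 'pose': array([[   0.88 ,   -0.317,    0.353,  975.252],
       [   0.474,    0.617,   -0.628, -779.637],
       [  -0.019,    0.72 ,    0.694,  929.769],
       [   0.   ,    0.   ,    0.   ,    1.   ]])}
side {'fx': 525.6315376372572, 'fy': 525.6315376372572, 'cx': 274.90461219751876, 'cy': 211.12965237502615, 'dist': array([-0.1,  0. ,  0. ,  0. ,  0. ]), 'pose': array([[  -0.982,    0.083,   -0.17 ,  288.49 ],
       [  -0.189,   -0.475,    0.86 , 1280.497],
       [  -0.009,    0.876,    0.482,  805.067],
       [   0.   ,    0.   ,    0.   ,    1.   ]])}
wrist {'fx': 302.03379717814306, 'fy': 302.03379717814306, 'cx': 282.01883650482023, 'cy': 208.70987963394987, 'dist': array([-0.032,  0.   ,  0.   ,  0.   ,  0.   ]), 'tool_from_camera': array([[   0.002,    0.959,    0.285,   73.068],
       [   1.   ,   -0.001,   -0.001,    1.095],
       [  -0.001,    0.285,   -0.959, -141.344],
       [   0.   ,    0.   ,    0.   ,    1.   ]])}
```

View pics/s1.png

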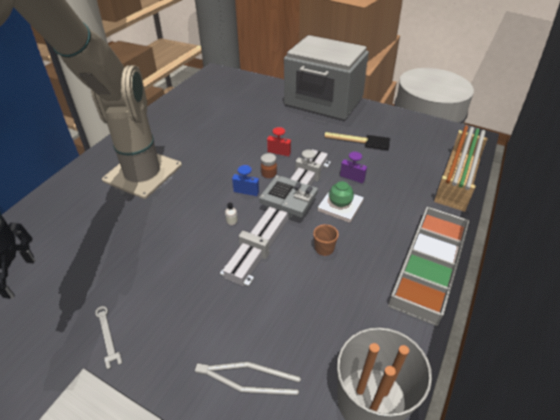

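View pics/d1.png

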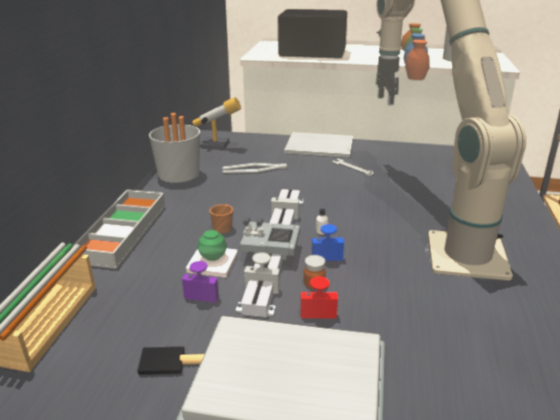

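The scene picture shows the rail from (240,270) to (320,155), with the carriage at about (289,195) and its black pad at (283,190). Things that could be the marked stop: the steel block with a disc on the rail at (310,156), blue (245,181), red (279,142), purple (353,166) and the plain stop (258,240). By the description it is the steel one at (310,156), at the +y end. I'll check that in a close crop.

```bash
python3 - <<'E'
import cv2,numpy as np
a=cv2.imread('pics/s1.png')[140:260,230:350];b=cv2.imread('pics/d1.png')[180:320,220:340]
f=lambda i:cv2.resize(i,None,fx=4,fy=4,interpolation=cv2.INTER_CUBIC)
a=cv2.resize(a,(400,400),interpolation=cv2.INTER_CUBIC);b=cv2.resize(b,(400,467),interpolation=cv2.INTER_CUBIC)
c=np.zeros((467,800,3),np.uint8);c[:400,:400]=a;c[:,400:]=b
cv2.imwrite('pics/c1.png',c)
E
```

```text
(no output)
```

View pics/c1.png

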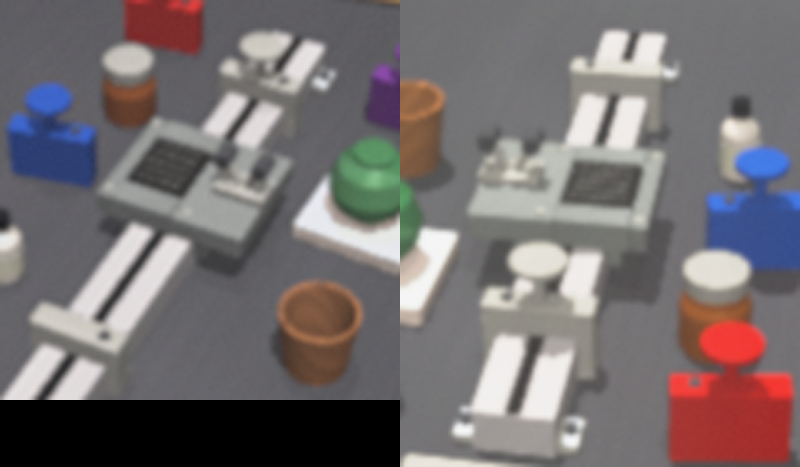

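The crop confirms it: a steel block with a steel disc at the rail's far (+y) end, disc top at crop (261,45) and (538,259). The plain stop is at (80,325). The pad is the dark rectangle around (170,166), on the robot side, and the yoke is on the far side. Next I'll turn these pixels into positions.

```bash
python3 - <<'E'
from h import *
np.set_printoptions(precision=1,suppress=True)
S=lambda L:np.array(L)*.3+[229.65,139.65]
D=lambda L:(np.array(L)-[400,0])*.3+[219.65,179.65]
# order: names
for n,f,pad,deck,disc,rail in (('scene',S,[(128,178),(182,196),(213,155),(157,137)],[(103,193),(240,240),(291,157),(158,120)],[(261,44)],[(125,227),(193,243),(272,34),(326,46)]),
 ('side',D,[(643,163),(577,160),(563,204),(633,206)],[(665,150),(505,140),(473,215),(650,222)],[(538,259)],[(601,32),(665,34),(475,413),(560,420)])):
    p=unproj(n,f(pad),63.5);d=unproj(n,f(deck),62);k=unproj(n,f(disc),97);r=unproj(n,f(rail),36)
    print(n,'pad',p[:,:2].tolist(),p.mean(0));print('deck',d.mean(0)[:2],d[:,:2].tolist());print('disc',k);print('rail',r[:,:2].tolist())
    for q in(p,d):
        e1=q[1]-q[0];e2=q[3]-q[0];print('sizes',np.linalg.norm(e1),np.linalg.norm(e2),'ang',np.degrees(np.arctan2(e1[1],e1[0])),np.degrees(np.arctan2(e2[1],e2[0]))-90)
    m=d.mean(0)-p.mean(0);print('mid-pad',m,'disc-mid',k[0]-d.mean(0),np.hypot(*(k[0]-d.mean(0))[:2]))
E
```

```text
scene pad [[489.7041476724684, 49.40041168788059], [545.1093113181407, 50.42194363571582], [545.0297035864205, 113.8404099541466], [486.15253609131213, 112.88294649074476]] [516.5  81.6  63.5]
deck [544.7  82.6] [[478.41123371915904, 22.554233624144445], [615.8094183202725, 24.587321698483265], [610.4680966863251, 146.14894517792288], [474.2816309507956, 137.18623505546566]]
disc [[529.9 249.9  97. ]]
rail [[504.18502068556313, 15.858546774276192], [568.9592914239261, 25.786154075902004], [500.25795538238947, 346.87982457210205], [559.8942402651775, 353.5173751901059]]
sizes 55.41458008614859 63.581806909054286 ang 1.0562704730652668 3.2021475373426966
sizes 137.41322563275946 114.70636151136041 ang 0.847746756989298 2.063180700811813
mid-pad [28.2  1.  -1.5] disc-mid [-14.8 167.3  35. ] 167.97611883642196
side pad [[483.18877844790194, 47.12623861978045], [537.9668454099269, 51.82688056872121], [535.7019605853985, 121.33313884868221], [480.2960969061154, 114.55964751825991]] [509.3  83.7  63.5]
deck [535.2  82.1] [[468.8025301176758, 20.31867497462258], [605.1902493230383, 27.235666747444156], [603.0818124875786, 147.548360729651], [463.652617831822, 133.15433748916507]]
disc [[527.4 250.4  97. ]]
rail [[571.5953177285819, -240.86067023814076], [508.82415926001727, -247.2962204474627], [550.5485592340299, 356.41670727805115], [491.0786070386343, 353.2877387315]]
sizes 54.97938390731779 67.49542386096795 ang 4.904677671937148 2.4563031579970556
sizes 136.56300643009467 112.95312448820403 ang 2.9033052056462743 2.6132129145622542
mid-pad [25.9 -1.6 -1.5] disc-mid [ -7.8 168.3  35. ] 168.4743657649794
```

Both cameras agree that the rail's yaw is about 1.8° (end centres (540,-244) to (521,355)). The pad centre is near (512,83), the carriage mid near y=83, and the stop origin near y=250. That leaves about 95 mm of travel in +y. I'll move above the pad with the fingers shut.

Emit:
move_arm(grip=-1, increments=[[2.5, -2.6, 0, 0, 0, 1], [5, -5.3, 0, 0, 0, 2], [8, -8.4, 0, 0, 0, 3], [11, -11.5, 0, 0, 0, 5], [14, -14.6, 0, 0, 0, 6], [17, -17.8, 0, 0, 0, 7], [20, -20.9, 0, 0, 0, 8], [23, -24, 0, 0, 0, 10], [26, -27.2, 0, 0, 0, 11], [29, -30.3, 0, 0, 0, 12], [32, -33.4, 0, 0, 0, 13], [35, -36.6, 0, 0, 0, 15], [38, -39.7, 1, 0, 0, 16], [41, -42.8, 2, 0, 0, 17], [44, -46, 3, 0, 0, 18], [47, -49.1, 4, 0, 0, 20], [49, -51.2, 5, 0, 0, 21], [50.4, -52.7, 6, 0, 0, 21], [50.4, -52.7, 7, 0, 0, 21], [50.4, -52.7, 7.5, 0, 0, 21]])

```text
clock: 2.1
eef_pos: [511.2, 81.8, 155.1]
tool_rot: [3.141, 0.002, 0.033]
force: [-0.3, -0.5, 1.2]
width: -0.1
```

```bash
python3 - <<'E'
from h import *
np.set_printoptions(precision=3,suppress=True)
from scipy.spatial.transform import Rotation as R
s=ctrl.read_state();print(s['eef_pos'],s['tool_rot'],s['force'],s['width'],s['clock'])
T=np.eye(4);T[:3,:3]=R.from_euler('xyz',s['tool_rot']).as_matrix();T[:3,3]=s['eef_pos'];np.save('T.npy',T)
im=shot('wrist','w1.png')
print(proj('wrist',[[512,83,63.5],[528,250,97],[531,83,62]],T))
E
```

```text
[511.217  81.78  155.118] [3.141 0.002 0.033] [-0.287 -0.513  1.183] -0.05463915278459025 2.1
[[279.052 212.558]
 [ 39.177 197.15 ]
 [279.823 189.182]]
```

View pics/w1.png

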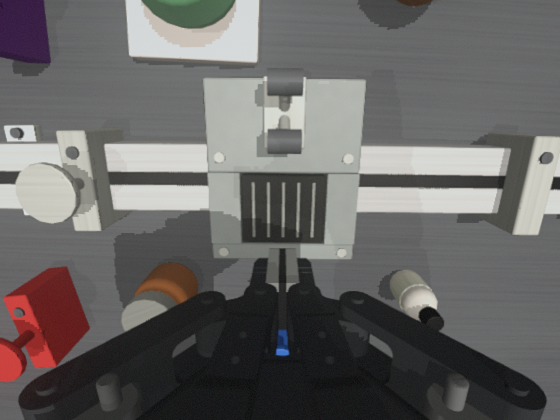

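The wrist view shows the pad with corners at (241,173), (327,173), (325,244) and (241,243). The deck's side edges are at x≈207 and 360, and the steel disc is at (47,192). The fingertip is just short of the pad in view.

```bash
python3 - <<'E'
from h import *
np.set_printoptions(precision=1,suppress=True)
T=np.load('T.npy')
p=unproj('wrist',[(241,173),(327,173),(325,244),(241,243)],63.5,T);print(p,p.mean(0))
d=unproj('wrist',[(204,80),(363,80),(351,259),(213,259)],62,T);print(d,d.mean(0))
print(unproj('wrist',[(48,192)],97,T))
print('stop top corners z60',unproj('wrist',[(59,132),(81,131),(99,230),(78,231)],60,T))
E
```

```text
[[543.2 113.6  63.5]
 [545.5  46.7  63.5]
 [485.8  43.8  63.5]
 [484.3 113.9  63.5]] [514.7  79.5  63.5]
[[610.  140.4  62. ]
 [614.   25.5  62. ]
 [472.   20.2  62. ]
 [468.1 138.1  62. ]] [541.  81.  62.]
[[531.9 242.9  97. ]]
stop top corners z60 [[570.2 255.   60. ]
 [571.4 237.4  60. ]
 [490.3 234.4  60. ]
 [488.7 252.7  60. ]]
```

Emit:
move_arm(increments=[[0.3, 0, 2, 0, 0, 0], [0.3, 0, 5, 0, 0, 0], [0.3, 0, 7, 0, 0, 0], [0.3, 0, 8, 0, 0, 0], [0.3, 0, 8.5, 0, 0, 0], [0.3, 0, 8.7, 0, 0, 0], [0.3, 0, 8.9, 0, 0, 0], [0.3, 0, 9.1, 0, 0, 0], [0.3, 0, 9.3, 0, 0, 0], [0.3, 0, 9.4, 0, 0, 0], [0.3, 0, 9.5, 0, 0, 0], [0.3, 0, 9.5, 0, 0, 0], [0.3, 0, 9.5, 0, 0, 0]])

```text
clock: 3.45
eef_pos: [515.7, 82.6, 62.5]
tool_rot: [-3.141, -0.001, 0.032]
force: [-3.0, 0.2, 11.0]
width: 0.1
```

Emit:
move_arm(increments=[[0, 0, 0.2, 0, 0, 0], [0, 0, 0.4, 0, 0, 0], [0, 0, 0.6, 0, 0, 0], [0, 0, 0.7, 0, 0, 0], [0, 0, 0.7, 0, 0, 0]])

```text
clock: 3.95
eef_pos: [515.7, 82.6, 55.8]
tool_rot: [-3.141, -0.001, 0.032]
force: [-3.4, -1.0, 14.1]
width: -0.1
```

Emit:
move_arm(increments=[[0, -0.2, 0, 0, 0, 0], [0, -0.6, 0, 0, 0, 0], [0, -1.1, 0, 0, 0, 0], [0, -1.7, 0, 0, 0, 0], [0, -2.3, 0, 0, 0, 0], [0, -2.9, 0, 0, 0, 0], [0, -3.5, 0, 0, 0, 0], [0, -4.1, 0, 0, 0, 0], [0, -4.7, 0, 0, 0, 0], [0, -5.3, 0, 0, 0, 0], [0, -5.9, 0, 0, 0, 0], [0, -6.5, 0, 0, 0, 0], [0, -7.1, 0, 0, 0, 0], [0, -7.6, 0, 0, 0, 0], [0, -7.9, 0, 0, 0, 0], [0, -8, 0, 0, 0, 0], [0, -8, 0, 0, 0, 0]])

```text
clock: 5.65
eef_pos: [513.9, 163.4, 56.2]
tool_rot: [-3.14, -0.003, 0.033]
force: [-0.9, 1.3, 12.7]
width: 0.5
```

```bash
python3 - <<'E'
from h import *
shot('wrist','w2.png');print(ctrl.read_state()['force'])
E
```

```text
[-0.71573911 -0.17347068 13.58825375]
```

View pics/w2.png

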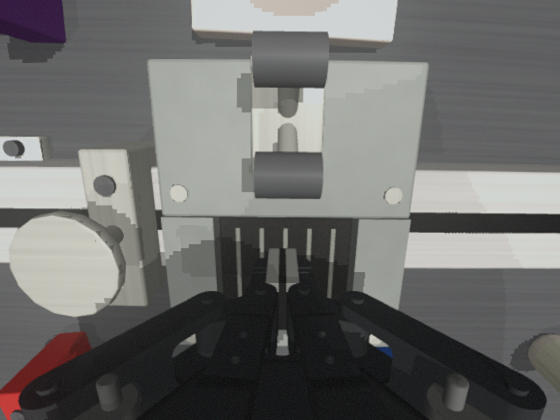

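The carriage follows the finger. Its deck edge at (155,62)–(170,300) is now close to the stop's near face at about (150,170). I'll go on in small steps, watching the y force.

Emit:
move_arm(increments=[[0, -0.2, 0, 0, 0, 0], [0, -0.4, 0, 0, 0, 0], [0, -0.6, 0, 0, 0, 0], [0, -0.8, 0, 0, 0, 0], [0, -1, 0, 0, 0, 0], [0, -1.2, 0, 0, 0, 0], [0, -1.2, 0, 0, 0, 0]])

```text
clock: 6.4
eef_pos: [513.6, 175.4, 56.2]
tool_rot: [-3.14, -0.003, 0.033]
force: [-1.6, -0.0, 13.2]
width: 0.4
```

Emit:
move_arm(increments=[[0, -0.1, 0, 0, 0, 0], [0, -0.2, 0, 0, 0, 0], [0, -0.3, 0, 0, 0, 0], [0, -0.4, 0, 0, 0, 0], [0, -0.4, 0, 0, 0, 0]])

```text
clock: 6.9
eef_pos: [513.6, 177.1, 56.1]
tool_rot: [3.141, -0.003, 0.031]
force: [-0.8, -4.1, 12.7]
width: -0.1
```

The finger stopped short (1.7 mm moved of 4 mm commanded) and the y force rose to 4 N, so the carriage is butted. I'll ease the side load slightly and lift straight up.

Emit:
move_arm(increments=[[0, 0.1, 0, 0, 0, 0], [0, 0.1, -0.4, 0, 0, 0], [0, 0.1, -0.8, 0, 0, 0], [0, 0.1, -1.2, 0, 0, 0], [0, 0.1, -1.7, 0, 0, 0], [0, 0.1, -3, 0, 0, 0], [0, 0.1, -6, 0, 0, 0], [0, 0.1, -9, 0, 0, 0], [0, 0.1, -10, 0, 0, 0], [0, 0.1, -10, 0, 0, 0]])

```text
clock: 7.9
eef_pos: [513.2, 177.9, 156.1]
tool_rot: [-3.14, -0.003, 0.032]
force: [-0.9, 0.1, 0.3]
width: -0.0
```

```bash
python3 - <<'E'
from h import *
from scipy.spatial.transform import Rotation as R
s=ctrl.read_state();print(s['eef_pos'],s['force'])
T=np.eye(4);T[:3,:3]=R.from_euler('xyz',s['tool_rot']).as_matrix();T[:3,3]=s['eef_pos'];np.save('T2.npy',T)
w=shot('wrist','w3.png');a=shot('scene','s2.png')
c=np.zeros((420,800,3),np.uint8);c[:,:420]=w[:,:420]
c[:380,420:]=cv2.resize(a[130:230,250:350],(380,380),interpolation=cv2.INTER_CUBIC)
cv2.imwrite('pics/c3.png',c[:,:,::-1])
E
```

```text
[513.20276318 177.89084305 156.11344593] [-0.9384247   0.09001801  0.30320246]
```

View pics/c3.png

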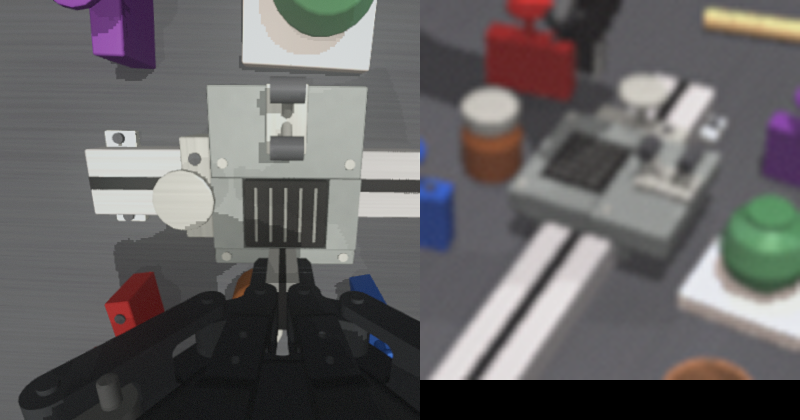

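The deck's left edge and the stop's near face meet at x≈209–212 in the wrist view with no gap. The pad is back up, and the jar, vase and dropper look undisturbed. The force is about zero, so I'm handing in.

```bash
python3 -c "
from cell import ctrl
print(ctrl.finish_job())"
```

```text
the job is handed in; nothing more can be done
None
```

The carriage now sits against the marked stop with its brake on, and the job was handed in at about 8 s on the robot's clock. With the fingers shut I pressed the brake pad about 7.7 mm down (about 14 N). I pushed the carriage about 95 mm along the rail towards +y, to the steel stop with the round disc, then eased the side load and lifted straight up.

**Last checks:**
- **Contact with the stop:** over the last 4 mm commanded, the finger moved only 1.7 mm and the sideways force rose to about 4 N.
- **After lifting:** the close view shows no gap between deck and stop, and the pad is back up. The force on the tool is about zero, with the fingertip 156 mm above the bench.
- **Disagreement:** the camera estimates of the stop's position differed by up to about 7 mm (y = 243 to 250), so I judged contact by force and by eye rather than by calculated position.
- **Bystanders:** the jar and vase look untouched in the last pictures. I took no position measurements of any bystander before or after.

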